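Slide the sample carrier onto its locating pins

ROBOT

A 6-joint arm with a two-finger parallel gripper is mounted at the origin on the work surface. World frame = base frame: x ahead of the robot, y to its left, z up, the work surface at z = 0. Lengths are in m, angles in degrees, forces in N, time in s.
With the tool pointing down it reaches from about 0.25 to 0.725 m from the base axis. Payload 9.7 kg.
Tool frame: the origin (TCP) lies at the very end of the fingers, on their centre line; the grasp point (between the pads) lies 19 mm behind it; x points along the fingers, z is the direction in which the jaws open and shut, and the axes are right-handed (so a half turn about x gives the same grasp; the last joint's range is limited). The gripper opens to 85 mm and grips with 20 to 120 N. Pads are 22 mm wide; open, the fingers measure 114 mm over their backs; the gripper's body (76 mm by 85 mm) begins 54 mm behind the grasp point. The pads swing forward as they close: fully open they stand 13 mm farther back than shut.
Start: joints at [-76.662, 4.979, 10.078, 95.1, 0, 90], TCP at [0.127, -0.535, 0.231] pointing down, gripper open.
Joint ranges: [-179.16, 179.16], [-48.56, 103.87], [-65.8, 70.77], [-126.05, 130.52], [-82.76, 87.17], [-180, 180]. Speed limits (degrees/s): [127.2, 127.2, 147.25, 180, 180, 180].

INTERFACE

Orientations are given as [roll, pitch, yaw] about the fixed x, y, z axes, in that order (R = Rz(yaw) Ry(pitch) Rx(roll)).
In Python, from workcell import sensors, vision, job_done gives the robot as it stands.
- The arm moves only by the tool carry_out, never from a script. Its argument "increments" is a list of rows, each a list of 7 numbers: the turn, a rotation vector about the tool's x, y, z in degrees, then the shift along the tool's x, y, z in mm, then the opening in per cent of the stroke, from 0 (shut) to 100 (fully open). A call has 1 to 12 rows; each row shifts and turns the commanded pose from where the row before left it, along the tool's axes as they then stand; what a row does not reach is not made up. A row lasts 1/8 s, in which the tool goes at most 62.5 mm and 10.7 degrees, less where a joint would pass 70% of its speed; a pose out of reach is approached as far as the arm can. A call is refused whole if a number of a shift passes 62.5 or a number of a turn 10.7, either way. A call with a gripper value outside its range is refused whole. The fingers move at their own pace and stop on an object; "squeeze" is the grip in N (left out, the last holds). Time passes only in rows, so rows that do not move let the fingers close. It gives the time, the measured TCP pose, the force and the opening at its end, in the units of the state.
- sensors.get_obs(): the state, without advancing time (a new reading comes with each control period).
- vision.camera(name): name is "side" or "top" or "wrist"; returns the picture (420x560x3 uint8, red, green, blue); there is no depth.
- vision.calibration(name): a dict with "camera_matrix" (3x3 intrinsics, pixels), "extrinsics" (4x4, takes a point from world to camera coordinates); the wrist camera has in their place "mount" (4x4, takes a point from camera to tool coordinates, whose origin is the TCP and whose axes are the tool frame's). Camera axes: x right, y up, looking along -z (the intrinsics and any distortion apply to the point x, -y, -z); pixel columns grow to the right and rows downward; lengths in m; the calibration is good to about 2 mm. A picture is of the moment at which its call begins: read the wrist's pose just before it. calibration takes no time and is no camera call.
- job_done(): hands the job in, once; it reports no verdict.
The state is a dict: "time": time; "q": joint angles; "qd": joint speeds; "joint_efforts": joint torques, N m; "ee_pos": TCP position; "tcp_rot": TCP orientation; "wrist_force": force on the tool from outside, world axes, zero at the start; "torque": the same for the moment, N m; "opening": finger opening in m.
Only numpy, scipy, OpenCV 4.12 (cv2) and the standard library are available. Lean on these libraries where they do the work, as an engineer would, in place of code of your own. Each camera call takes 0.05 s, during which the arm holds its last target.

TASK

The black sample carrier lies on one ledge of the loading deck. Push it with your fingertips, square against the blue fence and sideways along it, until both of its holes drop over the two brass pins and it sits flat in the nest. Never lift or tip it up off the deck, leave the jar and everything else standing where they are, and finish clear of it all.

Things in the scene. Friction and masses are not known exactly. Their poses are not given: they have to be found in the camera images.
- carrier: Sample carrier, loose, 0.3 to 0.6 kg: black plate 160 mm (its x) by 124 mm (its y), 14 mm thick, a low grey disc 96 mm across and 10 mm high on it. Two 16 mm through holes at x = +-64 mm. Origin: centre of its underside, z up. Starts flat on either ledge, 95 to 125 mm from the nest's centre along the deck's y, 8 to 27 mm short of the fence, turned up to 0.15 rad from the deck.
- deck: Aluminium loading deck, fixed. Origin on the table under the nest's centre; x points away from the robot to the fence, y along the deck, z up. Two ledges, y = 65 to 200 and -65 to -200 mm, 30 mm above the table; between them the dark nest, floor 22 mm above the table, 130 mm long in y. All reach from x = -120 (open side) to 81 mm (fence).
- fence (a point): Middle of the top inner edge of the blue fence, at x = 81, y = 0 mm on the deck, 42 mm above the table. The fence is 12 mm thick and runs the deck's whole 400 mm length on its far side. With the carrier's long far edge flat on the fence, its holes are in line with the pins to 1 mm. The carrier slides easily on ledges and fence (friction about 0.25) and squares itself when pushed at mid edge.
- nest (a point): Centre of the nest's floor, 22 mm above the table, midway between the pins; axes as the deck's. The seated carrier's origin comes to within about 2.5 mm of here, its axes along the deck's.
- pin_near (a point): Top centre of the brass locating pin nearer the robot, at x = -64, y = 0 mm on the deck. The pin is 7.5 mm high from the nest's floor, its top 0.5 mm below the ledges; 11 mm across at the foot, tapering to 8 mm at the top, so that the plate slides over the pin tops until its holes meet the pins, then drops 8 mm.
- pin_far (a point): The same for the brass pin next to the fence, at x = 64, y = 0 mm on the deck.
- jar: Small amber glass jar with a white lid, 48 mm across and 52 mm high, standing on the ledge on the other side of the nest from the carrier; bystander, origin at the centre of its underside
- bottle: White plastic bottle with blue cap, 64 mm across, 150 mm high, on the table; bystander, origin at the centre of its underside
- beaker: Glass beaker, 68 mm across, 80 mm high, on the table; bystander, origin at the centre of its underside
- rack: Blue tube rack 70 x 150 mm, 77 mm high with its tubes, on the table; bystander, origin at the centre of its underside
- tips: Yellow open box of pipette tips 85 x 120 mm, 50 mm high, on the table; bystander, origin at the centre of its underside
- forceps: Steel forceps lying on the table, 120 mm long, 4 mm high; bystander, origin at its centre underneath
- dish: White ceramic dish, 90 mm across, 16 mm high, on the table; bystander, origin at the centre of its underside
Things that resemble listed ones, but are neither listed nor needed, are in the scene too. What is meant by the carrier is not orange or pink, and is the larger of those in its own colour.

How it is judged:
By the outcome, as a careful person would: the job done as asked, in the order asked, and still so for the second after the job is handed in, with the robot touching nothing.
It also fails if it takes over 48 s, if anything falls off the work surface, if the arm or the gripper's body presses on something with over 40 N, if the wrist force passes 120 N, or if a joint passes its speed limit or range.

## Working session

There is one attempt and no reset: what is moved stays moved. The work goes in short steps, Python scripts to look and compute and a tool call to move; the robot and the scene stay as the last step left them, time stands still between calls to the robot, and variables do not carry over. Pictures are saved under pics/ and viewed, and the job is handed in when it is done.

Besides the shell and the picture viewer there is one more tool, called after "Request:" in YAML: its name, and indented under it one key for each argument. carry_out: Moves the arm, as the interface text tells. Its arguments: {"type":"object","properties":{"increments":{"type":"array"},"squeeze":{"type":"number"}},"required":["increments"]}

```bash
mkdir -p pics; ls; python3 - <<'E'
from workcell import sensors, vision
import cv2, numpy as np
o=sensors.get_obs(); print(o)
for n in ("top","side"):
    im=vision.camera(n); cv2.imwrite(f"pics/{n}0.png",im[:,:,::-1])
    c=vision.calibration(n); print(n,{k:np.round(v,4).tolist() if hasattr(v,'shape') or isinstance(v,list) else v for k,v in c.items()})
print(vision.calibration("wrist"))
E
```

```text
pics
{'time': 0.0, 'q': array([-7.66624900e+01,  5.01368764e+00,  1.00333169e+01,  9.50989362e+01,
       -5.60508579e-04,  9.00017475e+01]), 'qd': array([ 0.00151526, -0.01175026,  0.05590635,  0.0618268 ,  0.00984111,
       -0.00484696]), 'joint_efforts': array([-4.20400493e-04, -5.20389318e+01,  4.64799428e+01,  1.65115652e-02,
        1.90960975e-05,  1.58943084e-05]), 'ee_pos': array([ 0.12682232, -0.53494376,  0.23054805]), 'tcp_rot': array([-179.59331653,   89.9206911 ,  103.74244633]), 'wrist_force': array([0.93358769, 0.32580505, 0.29074354]), 'torque': array([-0.02058777,  0.0090916 ,  0.01782893]), 'opening': 0.08530624085720608}
top {'camera_matrix': [[418.0877, 0.0, 279.214], [0.0, 418.0877, 212.2249], [0.0, 0.0, 1.0]], 'extrinsics': [[0.0244, -0.9997, 0.0089, 0.0592], [0.9948, 0.0252, 0.0982, -0.4951], [-0.0984, 0.0065, 0.9951, -1.3733], [0.0, 0.0, 0.0, 1.0]]}
side {'camera_matrix': [[404.8975, 0.0, 283.5226], [0.0, 404.8975, 203.016], [0.0, 0.0, 1.0]], 'extrinsics': [[0.9798, -0.1996, 0.0128, -0.4523], [0.103, 0.5581, 0.8233, -0.1442], [-0.1714, -0.8054, 0.5674, -0.9954], [0.0, 0.0, 0.0, 1.0]]}
{'camera_matrix': array([[350.08622629,   0.        , 276.91553279],
       [  0.        , 350.08622629, 207.1869163 ],
       [  0.        ,   0.        ,   1.        ]]), 'mount': array([[ 1.44023910e-04,  2.72126166e-01, -9.62261570e-01,
        -1.42466592e-01],
       [-1.35630740e-04,  9.62261576e-01,  2.72126148e-01,
         6.90597017e-02],
       [ 9.99999980e-01,  9.13195772e-05,  1.75497348e-04,
        -5.22909540e-04],
       [ 0.00000000e+00,  0.00000000e+00,  0.00000000e+00,
         1.00000000e+00]])}
```

View pics/top0.png

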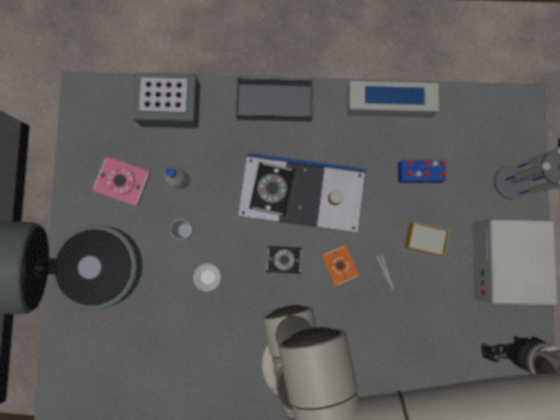

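View pics/side0.png

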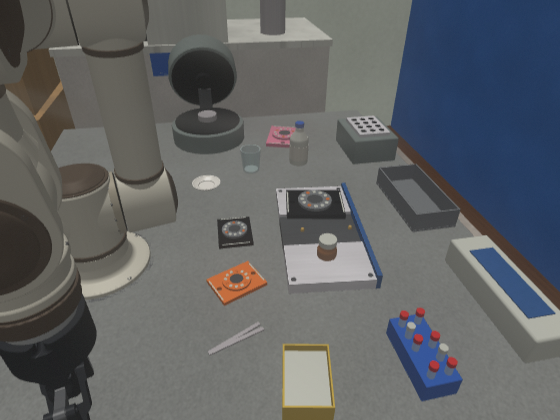

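Candidates for the carrier in top0 are a black plate on the deck's left ledge at about (272,187), a smaller black plate on the table at (284,259), a pink one at (121,181) and an orange one at (340,265). The large black one on the ledge fits the description. The jar is at (336,197). I'll confirm with a crop.

```bash
python3 - <<'E'
import cv2
im=cv2.imread("pics/top0.png")
c=cv2.resize(im[145:285,230:375],None,fx=5.5,fy=5.5,interpolation=cv2.INTER_CUBIC)[:600]
import numpy as np
c=im[145:240,230:370]; c=cv2.resize(c,None,fx=5.7,fy=5.7,interpolation=cv2.INTER_CUBIC); c=cv2.convertScaleAbs(c,alpha=1.4,beta=15)
print(c.shape)
for k in range(0,140,10): cv2.putText(c,str(230+k),(int(k*5.7),8),0,.3,(0,255,255),1); cv2.line(c,(int(k*5.7),8),(int(k*5.7),14),(0,255,255),1)
for k in range(0,95,10): cv2.putText(c,str(145+k),(0,int(k*5.7)+4),0,.3,(0,255,255),1)
cv2.imwrite("pics/crop_top0.png",c)
s=im[235:290,255:375]; cv2.imwrite("pics/crop_top1.png",cv2.resize(s,None,fx=4,fy=4))
i=cv2.imread("pics/side0.png")[175:300,260:395]; i=cv2.resize(i,None,fx=4.8,fy=4.8,interpolation=cv2.INTER_CUBIC); cv2.imwrite("pics/crop_side0.png",i)
E
```

```text
(542, 798, 3)
```

View pics/crop_top0.png

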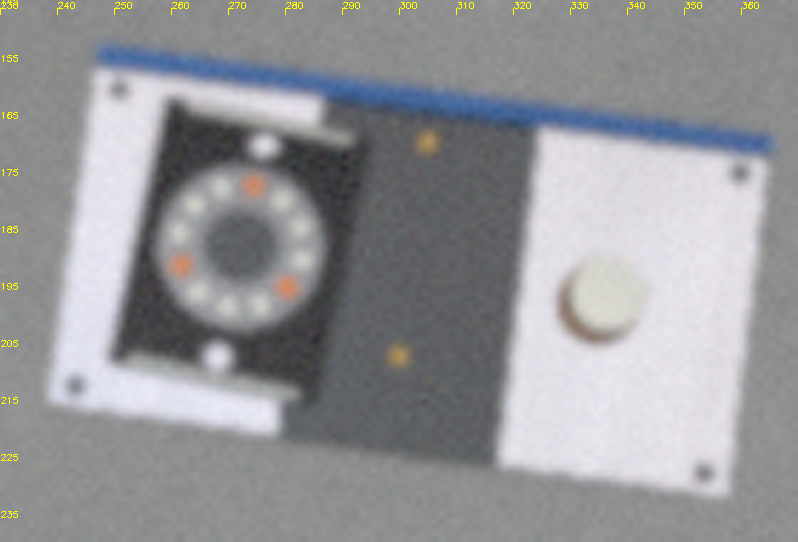

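View pics/crop_side0.png

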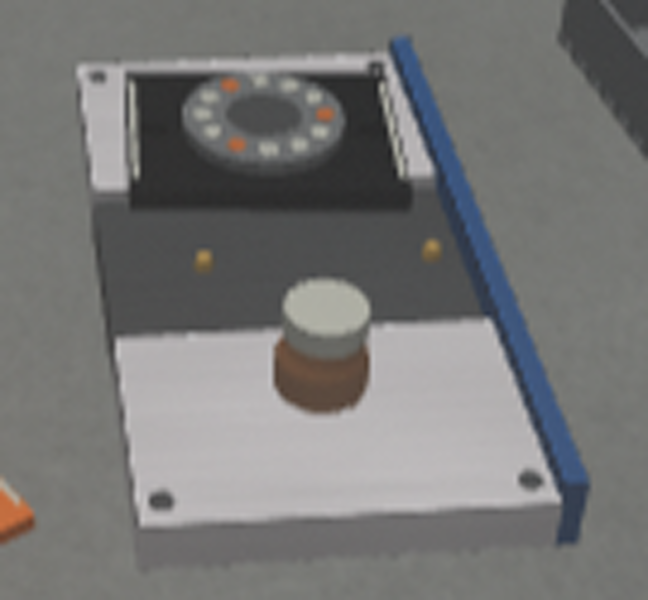

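The crop confirms it: the larger black plate (160 x 124 type, with a disc) sits on the +y ledge and the jar is on the -y ledge. The pins are at about (304.9,169.9) and (300,207.5). Next I fit the poses.

```bash
cat > h.py <<'E'
import numpy as np, cv2
from scipy.optimize import least_squares
from workcell import sensors, vision
def proj(c,P):
    P=np.atleast_2d(P); E=np.array(c['extrinsics']);K=np.array(c['camera_matrix'])
    q=P@E[:3,:3].T+E[:3,3]; q=q*[1,-1,-1]; u=q@K.T; return u[:,:2]/u[:,2:]
def unproj(c,uv,z):
    return least_squares(lambda p: proj(c,[p[0],p[1],z])[0]-uv,[0.4,0.0]).x
def T2(p,pts):
    pts=np.array(pts,float); a=p[2];R=np.array([[np.cos(a),-np.sin(a)],[np.sin(a),np.cos(a)]])
    o=pts.copy(); o[:,:2]=pts[:,:2]@R.T+p[:2]; return o
def fit(obs,x0):  # obs list of (cal, pts3, uv)
    f=lambda p: np.concatenate([(proj(c,T2(p,a))-b).ravel() for c,a,b in obs])
    r=least_squares(f,x0,loss='soft_l1'); return r.x,f(r.x).reshape(-1,2)
E
cat > m1.py <<'E'
from h import *
ct=vision.calibration('top');cs=vision.calibration('side')
t=lambda L:np.array(L)/5.7+[230,145]
s=lambda L:np.array(L)/4.8+[260,175]
d=.001
deckT=[[-64,0,29.5],[64,0,29.5],[-120,200,30],[-120,-200,30],[-120,65,30],[-120,-65,30],[81,-65,30]]
uvT=t([[399,356],[427,142],[47,403],[728,495],[280,436],[498,465],[537,125]])
deckS=[[-64,0,29.5],[64,0,29.5],[-120,200,30],[-120,-65,30],[-120,-200,30]]
uvS=s([[204,254],[432,243],[78,67],[116,338],[140,526]])
A=lambda L:np.array(L)*d
for nm,ob in (("top",[(ct,A(deckT),uvT)]),("side",[(cs,A(deckS),uvS)]),("both",[(ct,A(deckT),uvT),(cs,A(deckS),uvS)])):
    p,r=fit(ob,[.45,0,0]); print(nm,np.round(p,4),np.degrees(p[2])); print(np.round(r,1).tolist())
    if nm!='side': D=p
    if nm=='top': Dt=p
# carrier: top surface z=44
car=[[80,62,44],[80,-62,44],[-80,62,44],[-80,-62,44]]
uvc=t([[166,98],[370,140],[110,358],[318,405]])
carS=[[-80,62,44],[-80,-62,44],[80,-62,44],[80,62,44]]
uvcs=s([[127,72],[131,192],[411,190],[378,72]])
for nm,ob in (("top",[(ct,A(car),uvc)]),("side",[(cs,A(carS),uvcs)]),("both",[(ct,A(car),uvc),(cs,A(carS),uvcs)])):
    p,r=fit(ob,[.45,0.1,0]); print('car',nm,np.round(p,4)); print(np.round(r,1).tolist())
    for Dx in (Dt,D):
        a=Dx[2];R=np.array([[np.cos(a),np.sin(a)],[-np.sin(a),np.cos(a)]]); print(' in deck',np.round(R@(p[:2]-Dx[:2])*1000,1),round(p[2]-a,3))
j=unproj(ct,t([[607,292]])[0],.082);a=D[2];R=np.array([[np.cos(a),np.sin(a)],[-np.sin(a),np.cos(a)]]); print('jar',j,R@(j-D[:2]))
E
python3 m1.py
```

```text
top [ 0.5749 -0.0044 -0.1058] -6.059221790233151
[[0.1, -0.2], [-0.1, -0.1], [0.0, 0.3], [0.0, -0.1], [-0.5, -0.2], [0.0, -0.1], [0.4, 0.4]]
side [ 0.5768 -0.0057 -0.1109] -6.35271209269299
[[0.2, 0.2], [0.4, 0.3], [-0.4, -0.8], [-0.4, -0.3], [0.1, 0.1]]
both [ 0.5759 -0.0049 -0.1072] -6.142044135328098
[[0.2, -0.5], [0.1, -0.4], [0.2, -0.0], [0.1, -0.3], [-0.4, -0.5], [0.1, -0.4], [0.6, 0.2], [-0.2, 0.2], [-0.1, 0.1], [-0.9, -0.8], [-0.7, -0.4], [-0.0, 0.0]]
car top [ 0.569   0.0964 -0.1798]
[[-0.1, -0.4], [0.5, -0.3], [-0.4, 0.7], [-0.0, 0.1]]
 in deck [-16.6  99.6] -0.074
 in deck [-17.7 100. ] -0.073
car side [ 0.5696  0.0946 -0.1733]
[[-1.0, 0.0], [-0.3, -0.1], [0.4, 0.0], [0.8, -0.2]]
 in deck [-15.7  97.9] -0.068
 in deck [-16.8  98.2] -0.066
car both [ 0.5694  0.0957 -0.1771]
[[0.0, -0.5], [0.7, -0.5], [-0.1, 0.6], [0.3, -0.1], [-1.0, -0.2], [-0.6, -0.4], [0.1, -0.2], [0.7, -0.3]]
 in deck [-16.  99.] -0.071
 in deck [-17.1  99.4] -0.07
jar [ 0.54417875 -0.11123159] [-0.02013046 -0.10910415]
```

```bash
cat >> h.py <<'E'
from scipy.spatial.transform import Rotation as Ro
D=np.array([.5754,-.0047,-.1066])
def Rt(o): return Ro.from_euler('xyz',o['tcp_rot'],degrees=True).as_matrix()
def deck2w(x,y,z=0):  # mm
    p=T2(D,[[x/1e3,y/1e3,z/1e3]])[0]; return p
def w2deck(p):
    a=D[2]; R=np.array([[np.cos(a),np.sin(a)],[-np.sin(a),np.cos(a)]]); return np.r_[R@(np.array(p[:2])-D[:2])*1e3, p[2]*1e3]
def totool(target,o=None):
    o=o or sensors.get_obs(); return Rt(o).T@(np.array(target)-o['ee_pos'])*1e3
E
python3 - <<'E'
from h import *
o=sensors.get_obs(); print(np.round(Rt(o),3))
print(w2deck(o['ee_pos']))
R1=np.eye(3)
a=np.radians(-6.1); ex=np.array([np.cos(a),np.sin(a),0]); ey=np.array([-np.sin(a),np.cos(a),0])
# options: tool z = +-deck x / deck y ; tool y = z cross x
x=np.array([0,0,-1.])
for n,z in (('+x',ex),('-x',-ex),('+y',ey),('-y',-ey)):
    R=np.stack([x,np.cross(z,x),z],1); print(n,np.round(Ro.from_matrix(Rt(o).T@R).as_rotvec(degrees=True),1))
for P in ((-150,99,200),(-10,200,200)): print(deck2w(*P), totool(deck2w(*P)))
E
```

```text
[[-0.     0.973  0.231]
 [ 0.001  0.231 -0.973]
 [-1.    -0.    -0.001]]
[-389.61876574 -574.97590288  230.63802969]
+x [-70.6  -0.1  -0. ]
-x [ 1.094e+02 -0.000e+00  1.000e-01]
+y [-1.606e+02 -0.000e+00 -1.000e-01]
-y [19.4 -0.1  0. ]
[0.43678488 0.10969777 0.2       ] [  31.31861985  450.31981912 -555.72525944]
[0.58673641 0.1952287  0.2       ] [  31.37787993  615.95757092 -604.35787882]
```

Request:
carry_out:
  increments:
    - [9.7,0,0,0,0,0,0]
    - [9.7,0,0,0,0,0,0]
    - [0,0,0,0,20,-56,0]
    - [0,0,0,0,20,-56,0]
    - [0,0,0,0,20,-56,0]
    - [0,0,0,0,20,-56,0]
    - [0,0,0,0,20,-56,0]
    - [0,0,0,0,20,-56,0]
    - [0,0,0,0,20,-56,0]
    - [0,0,0,0,20,-56,0]
    - [0,0,0,0,20,-56,0]
    - [0,0,0,0,20,-56,0]

```text
time: 1.6
ee_pos: [0.3833, -0.0222, 0.2313]
tcp_rot: [180.0, 88.9, 85.8]
wrist_force: [0.4, 0.2, -0.7]
opening: 0.0001
```

```bash
python3 - <<'E'
from h import *
o=sensors.get_obs(); print(o['time'],w2deck(o['ee_pos']),o['opening'],o['q'],totool(deck2w(-150,99,150)))
print(np.round(Rt(o),3))
E
```

```text
1.6 [-189.18460343  -37.81906495  231.2919533 ] 5.7851064338716096e-05 [ -4.14943309 -17.52500603 -10.42638826  97.0980196    1.12889138
 180.00849404] [  83.94423139   43.81642895 -133.77876483]
[[ 0.001  0.997 -0.072]
 [ 0.02  -0.073 -0.997]
 [-1.     0.    -0.02 ]]
```

The last joint reached its range, so I turn the tool the other way by a quarter turn. Tool z then lies along deck +x and tool y along deck +y.

```bash
cat >> h.py <<'E'
a_=D[2]; ex=np.array([np.cos(a_),np.sin(a_),0]); ey=np.array([-np.sin(a_),np.cos(a_),0])
Rg=np.stack([[0,0,-1.],ey,ex],1)
def turn(o): return np.round(Ro.from_matrix(Rt(o).T@Rg).as_rotvec(degrees=True),2)
E
python3 - <<'E'
from h import *
o=sensors.get_obs(); print(turn(o))
E
```

```text
[-88.05  -0.9   -0.87]
```

Request:
carry_out:
  increments:
    - [-9.78,-0.1,-0.1,0,0,0,0]
    - [-9.78,-0.1,-0.1,0,0,0,0]
    - [-9.78,-0.1,-0.1,0,0,0,0]
    - [-9.78,-0.1,-0.1,0,0,0,0]
    - [-9.78,-0.1,-0.1,0,0,0,0]
    - [-9.78,-0.1,-0.1,0,0,0,0]
    - [-9.78,-0.1,-0.1,0,0,0,0]
    - [-9.78,-0.1,-0.1,0,0,0,0]
    - [-9.78,-0.1,-0.1,0,0,0,0]
    - [0,0,0,20,40,12,0]
    - [0,0,0,20,50,14,0]
    - [0,0,0,20,40,12,0]

```text
time: 3.1
ee_pos: [0.4355, 0.1015, 0.1703]
tcp_rot: [-123.3, 89.9, -129.7]
wrist_force: [0.6, -0.0, 0.4]
opening: -0.0004
```

```bash
python3 - <<'E'
from h import *
o=sensors.get_obs(); print(o['time'],w2deck(o['ee_pos']),turn(o),o['q'].round(1),totool(deck2w(-150,99,36)))
im=vision.camera('wrist'); cv2.imwrite('pics/w1.png',im[:,:,::-1])
E
```

```text
3.1 [-150.41956937   90.75726866  170.2905402 ] [-0.34 -0.04  0.05] [ 13.2  -9.8 -11.   88.9  -0.  109.6] [134.28252523   8.37052509   0.45340279]
```

View pics/w1.png

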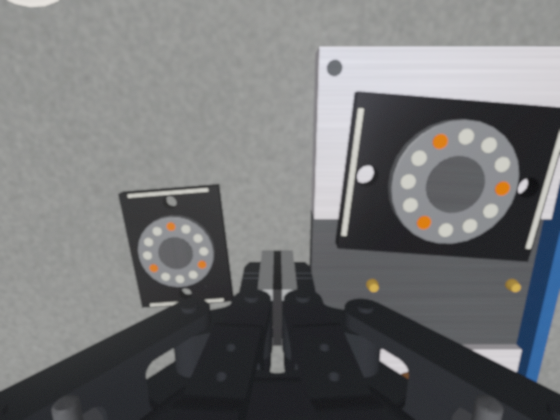

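The wrist view shows the carrier with corners at about (357,92), (337,246) and (529,260), the pins at (373,285) and (513,285), the deck's near corner at (318,47), and the small decoy plate at (175,250). I'll cross-check the poses with it.

```bash
cat >> h.py <<'E'
def wristcal(o):
    c=dict(vision.calibration('wrist')); T=np.eye(4);T[:3,:3]=Rt(o);T[:3,3]=o['ee_pos']
    c['extrinsics']=np.linalg.inv(T@np.array(c['mount'])); return c
E
python3 - <<'E'
from h import *
o=sensors.get_obs(); c=wristcal(o)
def dk(p): return w2deck(np.r_[p,0])[:2].round(1)
for n,uv,z in (('pinN',(373,284),.0295),('pinF',(513,284),.0295),('corner',(318,47),.03),('ledge',(313,219),.03),('c++near',(357,92),.044),('c-near',(337,246),.044),('c-far',(529,259),.044),('hole',(366,174),.044)):
    print(n,dk(unproj(c,uv,z)))
obs=[(c,np.array([[-80,62,44],[-80,-62,44],[80,-62,44]])/1e3,np.array([[357,92],[337,246],[529,259]]))]
p,r=fit(obs,[.57,.1,-.18]); print(p,r.round(1),dk(p[:2]),p[2]-D[2])
obs=[(c,np.array([[-64,0,29.5],[64,0,29.5],[-120,200,30],[-120,65,30]])/1e3,np.array([[373,284],[513,284],[318,47],[313,219]]))]
p,r=fit(obs,D); print(p,r.round(1))
E
```

```text
pinN [-66.   12.6]
pinF [58.  12.2]
corner [-120.1  206.2]
ledge [-120.6   73.5]
c++near [-92.6 174. ]
c-near [-102.    54.9]
c-far [56.3 42.8]
hole [-82.3 114.1]
[ 0.56926927  0.10636462 -0.18040719] [[-0.4 -5.1]
 [-0.3  1.2]
 [ 1.1  0.8]] [-17.9 109.8] -0.07380719451908022
[ 0.57486458  0.00375097 -0.11046344] [[ 0.3  4.1]
 [ 4.3  4.1]
 [-0.7 -3.9]
 [-0.6 -0.3]]
```

```bash
python3 - <<'E'
from h import *
o=sensors.get_obs(); print(o['time'],w2deck(o['ee_pos']),turn(o),totool(deck2w(-150,102,36)))
E
```

```text
3.15 [-150.21461996   93.59872548  167.14141857] [-0.26 -0.2   0.02] [131.13665001   8.4537604    0.64195084]
```

Request:
carry_out:
  increments:
    - [-0.2,-0.1,0,30,4,0,0]
    - [0,0,0,40,4,0,0]
    - [0,0,0,40,0,0,0]
    - [0,0,0,18,0,0,0]
    - [0,0,0,0,0,15,0]
    - [0,0,0,0,0,10,0]
    - [0,0,0,0,0,0,0]

```text
time: 4.03
ee_pos: [0.4627, 0.105, 0.0444]
tcp_rot: [-6.2, 89.8, -12.5]
wrist_force: [-0.6, -1.1, 0.2]
opening: 0.0
```

```bash
cat > st.py <<'E'
from h import *
o=sensors.get_obs(); print(round(o['time'],2),w2deck(o['ee_pos']).round(2),turn(o),(Rg.T@o['wrist_force']).round(2))
E
python3 st.py
```

```text
4.03 [-123.7    97.13   44.45] [-0.18  0.17  0.02] [-0.23 -1.11 -0.45]
```

Request:
carry_out:
  increments:
    - [0,0,0,8,5,0,0]
    - [0,0,0,0,0,3,0]
    - [0,0,0,0,0,3,0]
    - [0,0,0,0,0,3,0]
    - [0,0,0,0,0,0,0]

```text
time: 4.65
ee_pos: [0.4708, 0.109, 0.0352]
tcp_rot: [-34.2, 89.9, -40.5]
wrist_force: [0.5, 0.2, 0.4]
opening: -0.0003
```

```bash
python3 st.py; python3 - <<'E'
from h import *
im=vision.camera('wrist'); cv2.imwrite('pics/w2.png',im[:,:,::-1])
E
```

```text
4.65 [-116.14  101.92   35.25] [-0.15  0.07  0.05] [-0.38  0.25  0.48]
```

View pics/w2.png

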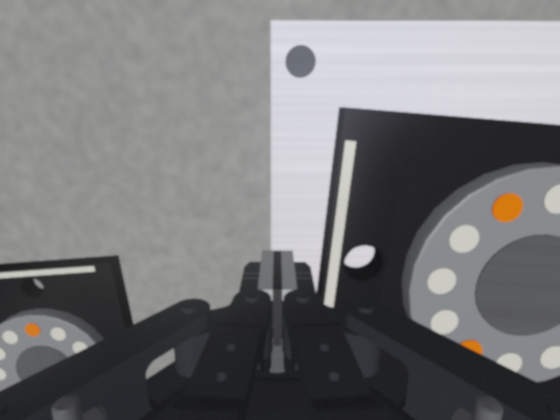

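Request:
carry_out:
  increments:
    - [0,0,0,0,0,4,0]
    - [0,0,0,0,0,4,0]
    - [0,0,0,0,0,4,0]
    - [0,0,0,0,0,4,0]
    - [0,0,0,0,0,3,0]

```text
time: 5.32
ee_pos: [0.4896, 0.1069, 0.0351]
tcp_rot: [-44.1, 89.9, -50.3]
wrist_force: [-1.1, -0.2, 0.3]
opening: 0.0003
```

```bash
python3 st.py
```

```text
5.33 [-97.14 101.87  35.15] [-0.15  0.06  0.06] [-0.31 -0.31 -1.03]
```

Request:
carry_out:
  increments:
    - [0,0,0,0,0,2,0]
    - [0,0,0,0,0,2,0]
    - [0,0,0,0,0,1,0]
    - [0,0,0,0,0,0,0]

```text
time: 5.82
ee_pos: [0.4939, 0.1062, 0.0351]
tcp_rot: [-86.9, 89.9, -93.2]
wrist_force: [-3.9, -1.8, 2.0]
opening: 0.0001
```

```bash
python3 st.py; python3 - <<'E'
from h import *
im=vision.camera('wrist'); cv2.imwrite('pics/w3.png',im[:,:,::-1])
im=vision.camera('side'); cv2.imwrite('pics/s3.png',cv2.resize(im[170:295,260:395,::-1],None,fx=4.5,fy=4.5,interpolation=cv2.INTER_CUBIC))
E
```

```text
5.83 [-92.86 101.6   35.06] [-0.15  0.    0.09] [-2.02 -2.25 -3.73]
```

View pics/w3.png

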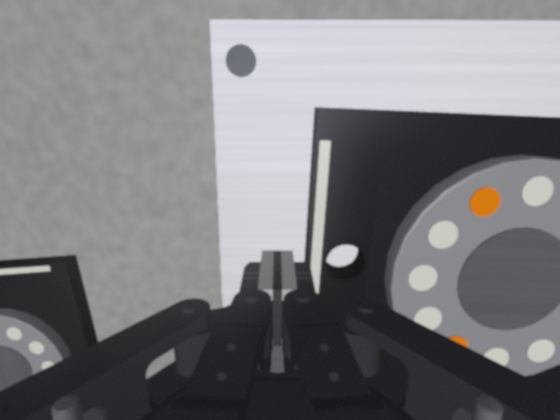

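View pics/s3.png

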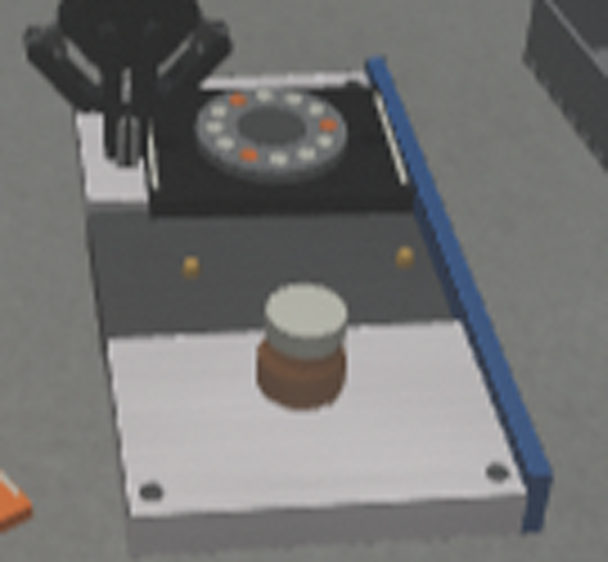

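The carrier is moving toward the fence and squaring. I'll keep pushing in small steps.

Request:
carry_out:
  increments:
    - [0,0,0,0,0,1.5,0]
    - [0,0,0,0,0,1.5,0]
    - [0,0,0,0,0,0,0]

```text
time: 6.3
ee_pos: [0.4964, 0.1059, 0.035]
tcp_rot: [-119.0, 89.9, -125.2]
wrist_force: [-6.7, -0.6, 3.7]
opening: -0.0003
```

```bash
python3 st.py
```

```text
6.3 [-90.33 101.61  35.01] [-0.14 -0.05  0.08] [-3.75 -1.32 -6.63]
```

Request:
carry_out:
  increments:
    - [0,0,0,0,0,1.5,0]
    - [0,0,0,0,0,1.5,0]
    - [0,0,0,0,0,0,0]

```text
time: 6.68
ee_pos: [0.4969, 0.1058, 0.0348]
tcp_rot: [-165.8, 89.7, -172.0]
wrist_force: [-20.3, 0.2, 11.3]
opening: 0.0003
```

```bash
python3 st.py; python3 - <<'E'
from h import *
im=vision.camera('wrist'); cv2.imwrite('pics/w4.png',im[:,:,::-1])
im=vision.camera('top'); cv2.imwrite('pics/t4.png',cv2.resize(im[145:240,230:370,::-1],None,fx=5.7,fy=5.7,interpolation=cv2.INTER_CUBIC))
E
```

```text
6.67 [-89.84 101.53  34.82] [-0.11 -0.34  0.09] [-11.32  -1.95 -20.24]
```

View pics/w4.png

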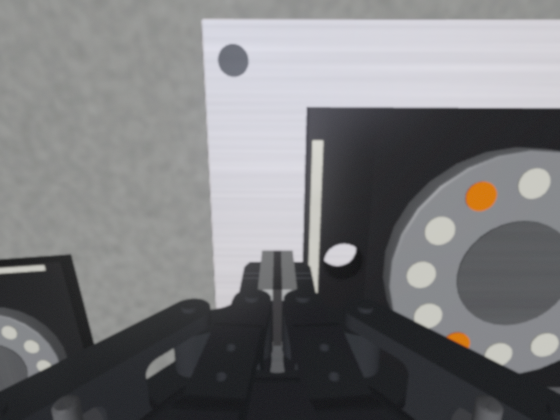

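View pics/t4.png

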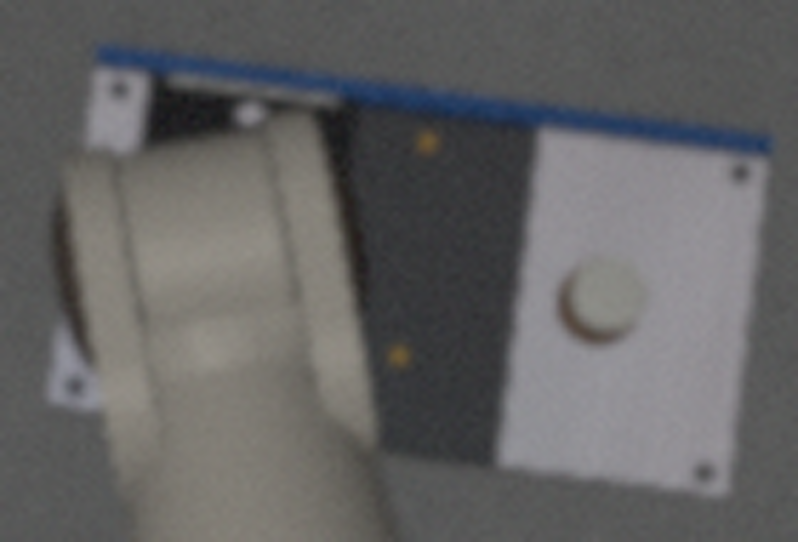

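The carrier is flat on the fence: the force rises sharply to 20 N with no further motion, and the plate is square with the ledge in w4. Next I back off, go up and over to the +y side.

Request:
carry_out:
  increments:
    - [0,0,0,0,0,-3,0]
    - [0,0,0,0,0,-10,0]
    - [0,0,0,-25,0,-10,0]
    - [0,0,0,-40,0,0,0]
    - [0,0,0,-5,45,10,0]
    - [0,0,0,0,45,30,0]
    - [0,0,0,0,5,45,0]
    - [0,0,0,0,0,30,0]
    - [0,0,0,0,0,0,0]
    - [0,0,0,0,0,0,0]

```text
time: 8.02
ee_pos: [0.6015, 0.1903, 0.1051]
tcp_rot: [-47.3, 89.9, -53.6]
wrist_force: [-0.1, 0.7, -0.2]
opening: 0.0002
```

```bash
python3 st.py; python3 - <<'E'
from h import *
o=sensors.get_obs();print(o['q'].round(1))
im=vision.camera('wrist'); cv2.imwrite('pics/w5.png',im[:,:,::-1])
im=vision.camera('side'); cv2.imwrite('pics/s5.png',cv2.resize(im[170:295,260:395,::-1],None,fx=4.5,fy=4.5,interpolation=cv2.INTER_CUBIC))
E
```

```text
8.03 [  5.21 196.65 105.14] [-0.15  0.05  0.06] [ 0.2   0.72 -0.2 ]
[ 1.760e+01  1.540e+01  8.000e+00  8.260e+01 -1.000e-01  1.138e+02]
```

View pics/w5.png

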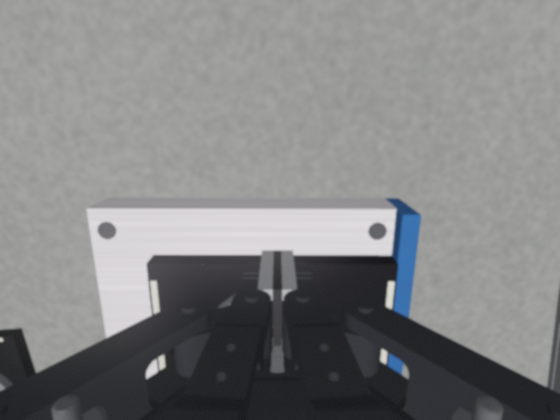

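View pics/s5.png

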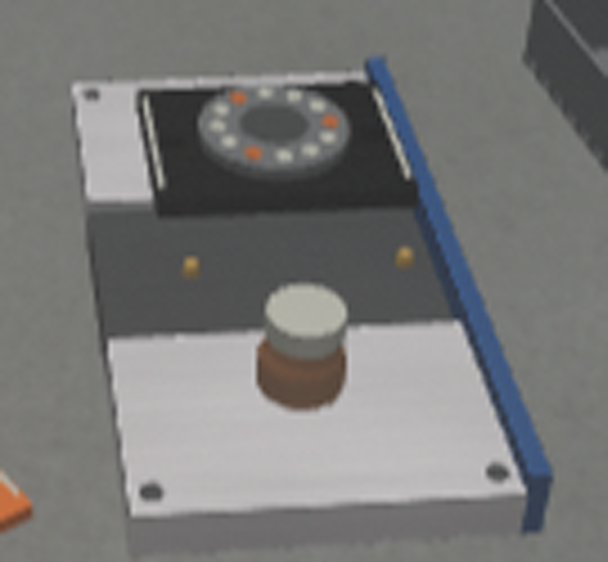

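```bash
python3 - <<'E'
from h import *
o=sensors.get_obs(); c=wristcal(o)
for n,uv,z in (('L',(149,257),.044),('R',(397,257),.044),('deckL',(90,209),.03),('deckR',(392,209),.03)):
    print(n,w2deck(np.r_[unproj(c,uv,z),0]).round(1))
print(w2deck(o['ee_pos']))
E
```

```text
L [-75.8 176.1   0. ]
R [ 80.8 175.5   0. ]
deckL [-116.   203.7    0. ]
deckR [ 79.7 203.    0. ]
[  5.05699471 196.68928434 105.59703101]
```

Request:
carry_out:
  increments:
    - [0,0,0,30,2,-4,0]
    - [0,0,0,30,0,0,0]
    - [0,0,0,8,0,0,0]
    - [0,0,0,0,0,0,0]
    - [0,0,0,0,-5,0,0]
    - [0,0,0,0,-5,0,0]
    - [0,0,0,0,0,0,0]

```text
time: 9.0
ee_pos: [0.5976, 0.1822, 0.0379]
tcp_rot: [-18.6, 89.9, -24.9]
wrist_force: [0.3, -0.3, -0.1]
opening: 0.0001
```

```bash
python3 st.py
```

```text
9.0 [  2.19 188.21  37.89] [-0.18  0.11  0.04] [ 0.13 -0.27  0.31]
```

Request:
carry_out:
  increments:
    - [0,0,0,2.5,-4,0,0]
    - [0,0,0,0,-4,0,0]
    - [0,0,0,0,-4,0.2,0]
    - [0,0,0,0,-4,0.2,0]
    - [0,0,0,0,-4,0.2,0]
    - [0,0,0,0,-4,0.2,0]
    - [0,0,0,0,-4,0.2,0]
    - [0,0,0,0,0,0,0]

```text
time: 10.0
ee_pos: [0.5954, 0.1542, 0.0348]
tcp_rot: [-41.9, 89.9, -48.2]
wrist_force: [0.1, 0.4, -0.7]
opening: 0.0001
```

```bash
python3 st.py; cat > look.py <<'E'
import sys
from h import *
n=sys.argv[1]
im=vision.camera('wrist')[:,:,::-1]; s=vision.camera('side')[170:295,260:395,::-1]
s=cv2.resize(s,None,fx=4.5,fy=4.5,interpolation=cv2.INTER_CUBIC)
w=cv2.resize(im,None,fx=.34,fy=.34,interpolation=cv2.INTER_AREA)
o=np.zeros((563,800,3),np.uint8); o[:s.shape[0],:s.shape[1]]=s[:563]; o[:w.shape[0],608:608+w.shape[1]]=w
cv2.imwrite(f'pics/{n}.png',o)
E
python3 look.py l6
```

```text
10.0 [  2.93 160.14  34.82] [-0.18  0.08  0.07] [0.68 0.43 0.1 ]
```

View pics/l6.png

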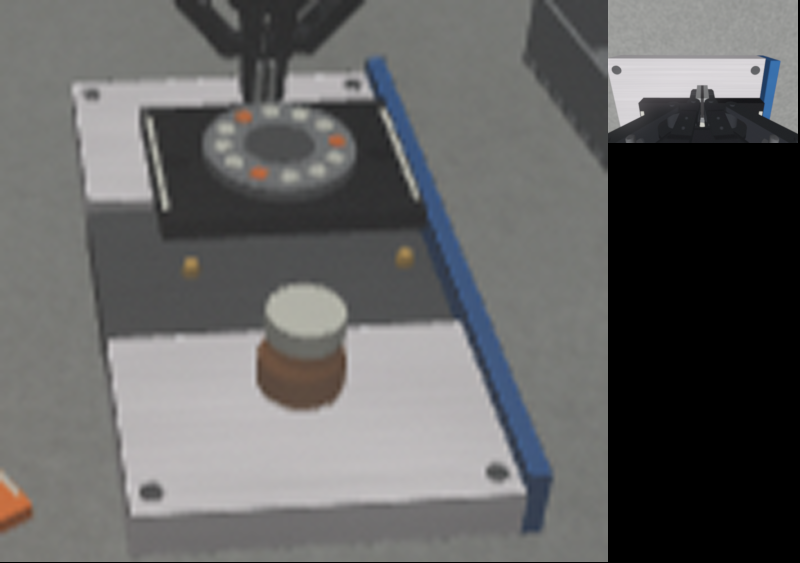

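It slides along the fence and stays square. I'll continue.

Request:
carry_out:
  increments:
    - [0,0,0,0,-4,0.2,0]
    - [0,0,0,0,-4,0.2,0]
    - [0,0,0,0,-4,0.2,0]
    - [0,0,0,0,-4,0.2,0]
    - [0,0,0,0,-4,0.2,0]
    - [0,0,0,0,-4,0.2,0]
    - [0,0,0,0,-4,0.2,0]
    - [0,0,0,0,-4,0.2,0]
    - [0,0,0,0,0,0,0]

```text
time: 11.22
ee_pos: [0.5934, 0.1222, 0.0348]
tcp_rot: [-48.2, 89.9, -54.5]
wrist_force: [-0.3, -0.6, 0.2]
opening: 0.0001
```

```bash
python3 st.py;python3 look.py l7
```

```text
11.22 [  4.37 128.12  34.76] [-0.17  0.07  0.08] [-0.24 -0.59 -0.2 ]
```

View pics/l7.png

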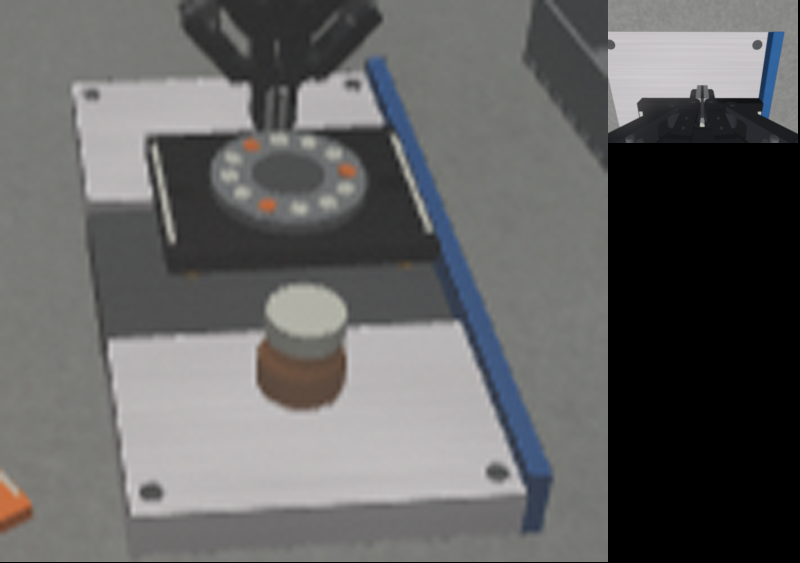

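Request:
carry_out:
  increments:
    - [0,0,0,0,-4,0,0]
    - [0,0,0,0,-4,0,0]
    - [0,0,0,0,-4,0.2,0]
    - [0,0,0,0,-4,0.2,0]
    - [0,0,0,0,-4,0.2,0]
    - [0,0,0,0,-4,0.2,0]
    - [0,0,0,0,-4,0.2,0]
    - [0,0,0,0,-4,0.2,0]
    - [0,0,0,0,-4,0,0]
    - [0,0,0,0,0,0,0]

```text
time: 12.58
ee_pos: [0.5907, 0.0863, 0.0349]
tcp_rot: [-43.4, 89.9, -49.6]
wrist_force: [0.1, 0.4, -0.1]
opening: -0.0002
```

```bash
python3 st.py;python3 look.py l8; python3 - <<'E'
from h import *
im=vision.camera('wrist'); cv2.imwrite('pics/w8.png',im[:,:,::-1])
E
```

```text
12.57 [ 5.51 92.14 34.86] [-0.17  0.08  0.08] [0.07 0.44 0.07]
```

View pics/l8.png

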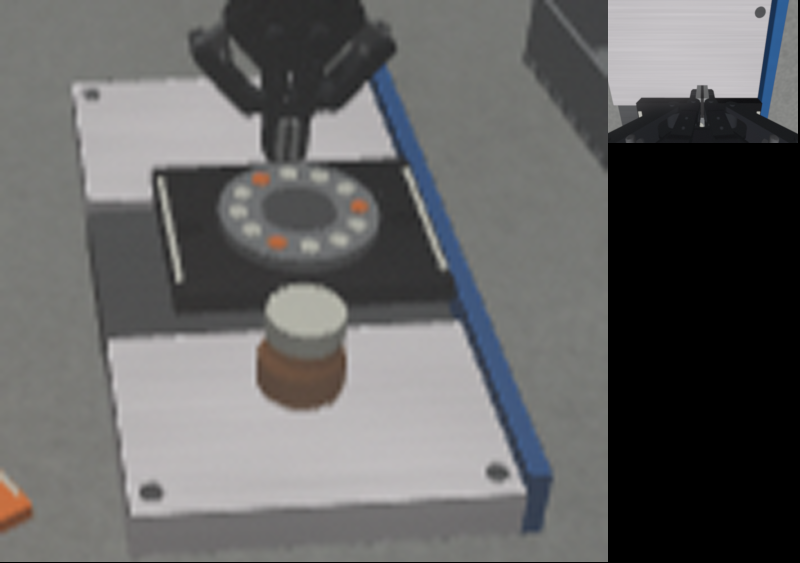

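View pics/w8.png

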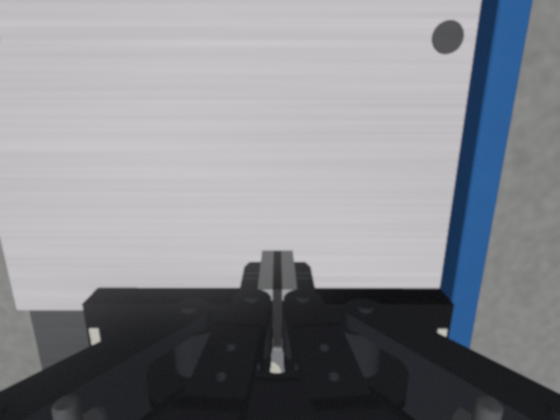

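Request:
carry_out:
  increments:
    - [0,0,0,0,-3,0,0]
    - [0,0,0,0,-3,0.2,0]
    - [0,0,0,0,-3,0.2,0]
    - [0,0,0,0,-2,0.2,0]
    - [0,0,0,0,-2,0,0]
    - [0,0,0,0,0,0,0]

```text
time: 13.48
ee_pos: [0.5899, 0.0735, 0.0349]
tcp_rot: [-43.9, 89.9, -50.2]
wrist_force: [-0.2, -0.5, 0.4]
opening: 0.0
```

```bash
python3 st.py;python3 look.py l9
```

```text
13.47 [ 6.06 79.29 34.86] [-0.17  0.08  0.07] [-0.36 -0.49 -0.13]
```

View pics/l9.png

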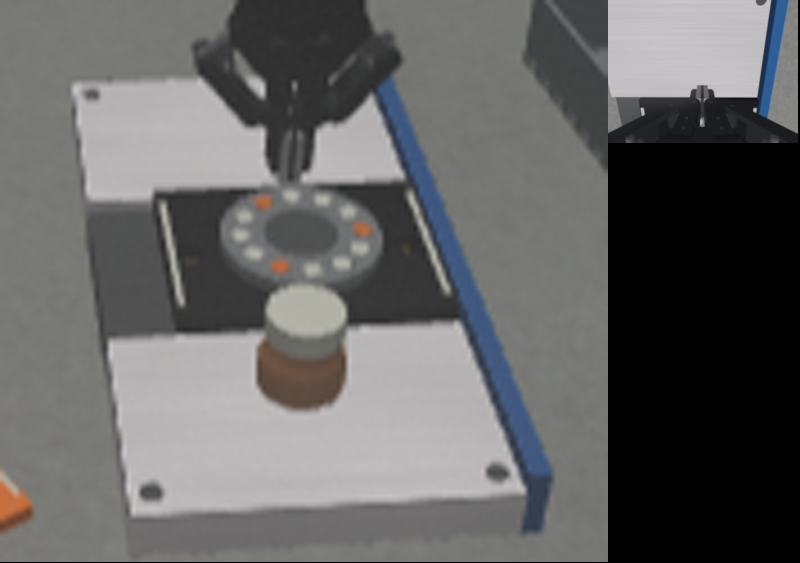

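The carrier appears to have dropped: its front face is hidden below the ledge edge and brass shows in both holes. I retract and check.

Request:
carry_out:
  increments:
    - [0,0,0,0,6,0,0]
    - [0,0,0,0,20,0,0]
    - [0,0,0,-30,15,0,0]
    - [0,0,0,-50,10,-10,0]
    - [0,0,0,-50,20,-50,0]
    - [0,0,0,-20,40,-45,0]
    - [0,0,0,0,40,-45,0]
    - [0,0,0,0,45,-40,0]
    - [0,0,0,0,40,-40,0]
    - [0,0,0,0,0,0,0]
    - [0,0,0,0,0,0,0]

```text
time: 14.95
ee_pos: [0.3941, 0.3299, 0.1766]
tcp_rot: [-34.0, 89.9, -40.2]
wrist_force: [1.1, -0.2, 0.3]
opening: 0.0002
```

```bash
python3 st.py; python3 - <<'E'
from h import *
im=vision.camera('top'); cv2.imwrite('pics/tfull10.png',im[:,:,::-1]); cv2.imwrite('pics/t10.png',cv2.resize(im[145:240,230:370,::-1],None,fx=5.7,fy=5.7,interpolation=cv2.INTER_CUBIC))
im=vision.camera('side'); cv2.imwrite('pics/sfull10.png',im[:,:,::-1]); cv2.imwrite('pics/s10.png',cv2.resize(im[175:300,260:395,::-1],None,fx=4.8,fy=4.8,interpolation=cv2.INTER_CUBIC))
E
```

```text
14.95 [-215.83  313.43  176.65] [-0.06  0.08  0.05] [-0.27 -0.1   1.16]
```

View pics/t10.png

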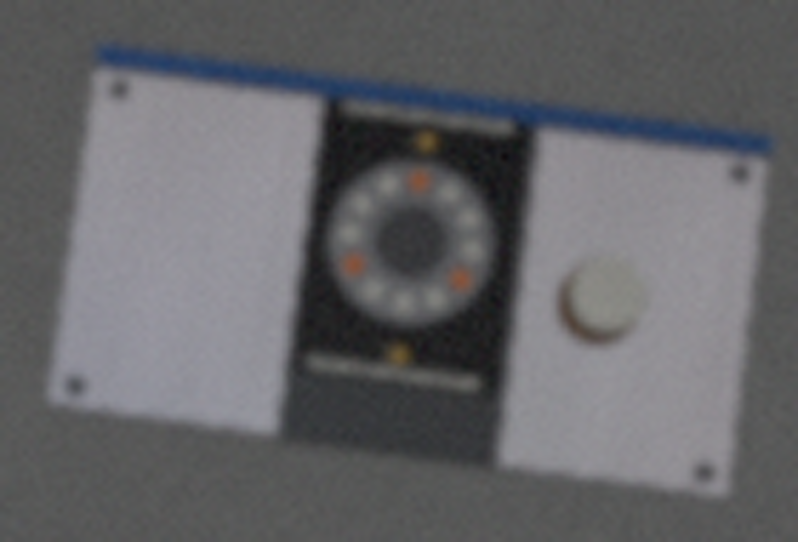

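View pics/s10.png

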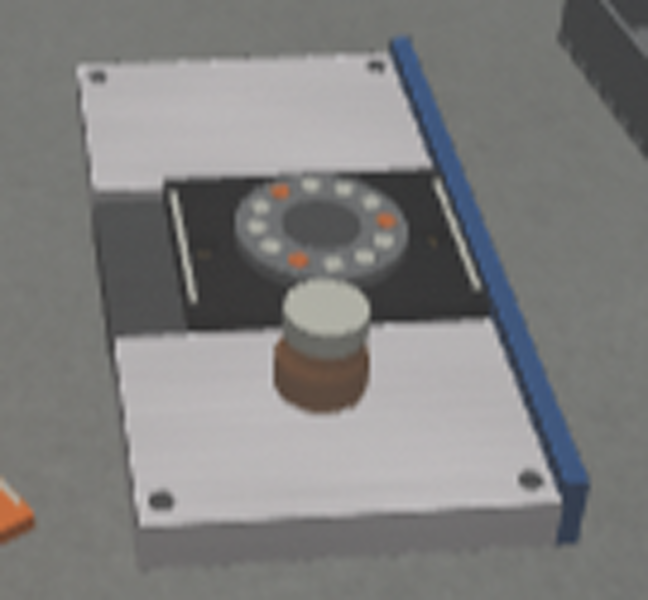

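View pics/sfull10.png

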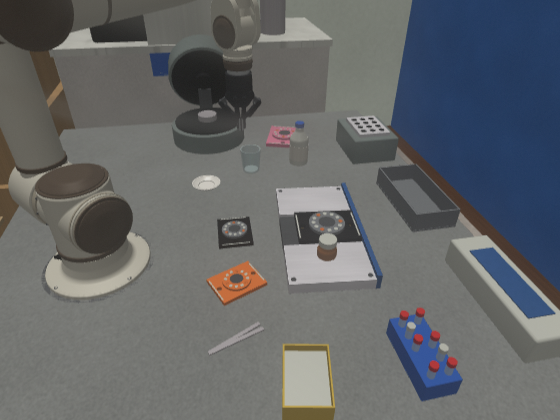

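```bash
python3 - <<'E'
from h import *
ct=vision.calibration('top');cs=vision.calibration('side')
t=lambda L:np.array(L)/5.7+[230,145]
s=lambda L:np.array(L)/4.8+[260,175]
# disc centre (top of disc) top (411,240), side (322,225); holes
for z in (46,54):
    a=unproj(ct,t([[411,240]])[0],z/1e3); b=unproj(cs,s([[322,224]])[0],z/1e3); print(z,w2deck(np.r_[a,0]).round(1),w2deck(np.r_[b,0]).round(1))
# corner (-80,62)/(−80,−62)
for z in (36,44):
  for n,uv in (('-+',(166,184)),('--',(189,328)),('+-',(494,318))):
    print(z,n,w2deck(np.r_[unproj(cs,s([uv])[0],z/1e3),0]).round(1))
print('jar',w2deck(np.r_[unproj(ct,t([[607,292]])[0],.082),0]).round(1))
o=sensors.get_obs(); print(o['time'],np.abs(o['qd']).max())
E
```

```text
46 [1.1 2.7 0. ] [1.7 1.  0. ]
54 [-0.2  3.1  0. ] [-0.8 -9.4  0. ]
36 -+ [-77.4  58.2   0. ]
36 -- [-80.3 -68.7   0. ]
36 +- [ 79.9 -73.3   0. ]
44 -+ [-78.9  47.3   0. ]
44 -- [-81.7 -78.    0. ]
44 +- [ 76.5 -82.6   0. ]
jar [ -19.7 -109.2    0. ]
15.05 0.963053535393932
```

```bash
python3 -c "
from workcell import job_done
print(job_done())"
```

```text
the job is handed in; nothing more can be done
None
```

The carrier is in the nest with both holes over the brass pins. I handed the job in at about 15 s of the 48 s limit.

**What I did:** With shut fingers I pushed the black carrier at mid edge until it sat flat on the blue fence; the force rose to about 20 N and it stopped moving. I then went round to its +y edge and pushed it along the fence in small steps until it dropped onto the pins. Finally I drew the arm well clear.

**Last checks:**
- **Seating:** Both pins show through the holes in the top picture. The top and side cameras agree on the disc only at its seated height of 46 mm, where they put the carrier's centre about 1–3 mm from the nest centre. At the unseated height of 54 mm they differ by about 12 mm.
- **Jar:** It still measures at the same spot, to within 0.5 mm.
- **Everything else:** In the last side picture the other items look unmoved. I did not measure them.

**What disagreed or went wrong:**
- My first approach ran the last joint to its range limit. The arm stopped short and slightly tilted, so I turned the tool a quarter turn the other way.
- Early wrist-camera positions were up to about 10 mm off along the deck, probably because the arm was still settling. I relied on the other two cameras and the contact forces instead.
- The carrier's front corners in the last side picture read 7–11 mm off along the deck, probably because the ledge partly hides them. I gave them little weight.

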